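# Press the push-latch box shut and see that it stays shut

### The job

One of the two push-latch boxes on the worktop has been left with its lid standing open. Slowly press that lid right down to its stop at the front mark and let go, then look whether the latch has caught: if the lid comes up again, press it again. Leave both boxes latched shut.

Things in the scene. Friction and masses are not known exactly. Their poses are not given: they have to be found in the camera images.
- lid_a (a joint): hinge angle (rad) of the lid that starts open: 0 latched shut, 0.42 open, -0.071 pressed to the stop. White lid 151 x 118 mm, hinged at its back edge, on a fixed grey box 150 deep, 110 wide; 92 high shut. About 3 N at the mark press it (more if fast). If the catch was left out of step, the first full press does not hold: the lid rises over 0.1 in 1 s (0.42 in 2 s), and the next press holds.
- press_a (a point): centre of the press mark (raised grey bar, 12 x 34 mm) on top of lid_a, 118 mm before the hinge, 30 mm behind the front edge; moves with the lid. x points to the hinge, y across, z out of the top. Height 92 mm latched, 84 at the stop, 140 open, where it lies about 11 mm nearer the hinge than when shut; pressing straight down there works. The open lid's front edge is at about 152 mm.
- lid_b (a joint): the other box's lid, same make and values, latched shut at the start. Push-push latch of both: each full press to the firm stop (8 mm lower at the mark than latched) and letting go changes it over: an open lid catches shut, a latched one rises open. Press at no more than 50 mm/s; the stop is felt at 6 to 10 N. A press that ends short of the stop may change nothing. Places vary.
- press_b (a point): centre of the press mark on lid_b, same layout as press_a

How it is judged:
By the outcome, as a careful person would: the job done as asked, in the order asked, and still so for the second after the job is handed in, with the robot touching nothing.
It also fails if it takes over 48 s, if anything falls off the work surface, if the arm or the gripper's body presses on something with over 40 N, if the wrist force passes 120 N, or if a joint passes its speed limit or range.

### The arm

A 7-joint arm with a two-finger parallel gripper is mounted at the origin on a cart in front of the work surface, level with it; the furniture and walls round the work are solid. World frame = base frame: x ahead of the robot, y to its left, z up, the work surface at z = 0. Lengths are in mm, angles in rad, forces in N, time in s.
With the tool pointing down it reaches from about 400 to 850 mm from the base axis. Payload 6.9 kg.
Tool frame: the origin (TCP) lies on the centre line of the jaws, within the pads' length; the fingertips stand 19 mm ahead of it and the grasp point (between the pads) is the TCP; z points along the fingers, y is the line along which they close (so a half turn about z gives the same grasp; the last joint's range is limited). The gripper opens to 85 mm and grips with 20 to 120 N. Pads are 22 mm wide; open, the fingers measure 114 mm over their backs; the gripper's body (76 mm by 85 mm) begins 54 mm behind the grasp point. The pads swing forward as they close: fully open they stand 13 mm farther back than shut.
Start: joints at [1.331, 0.507, -0.238, 1.5, 0.126, 1.149, -0.155], TCP at [211.814, -588.003, 250.275] pointing down, gripper open.
Joint ranges: [-3.08, 3.08], [-0.24, 2.05], [-1.43, 1.35], [0, 2.5], [-1.52, 4.66], [0.17, 1.96], [-2.89, 2.89]. Speed limits (rad/s): [2.39, 2.39, 3.14, 3.14, 3.14, 3.14, 3.14].

### API

Orientations are given as [roll, pitch, yaw] about the fixed x, y, z axes, in that order (R = Rz(yaw) Ry(pitch) Rx(roll)).
In Python, from rig import move_to, move_linear, set_joints, set_gripper, hold, inverse_kinematics, get_obs, grab_frame, MotionError, finish_job gives the robot as it stands. Calls block until the motion is done:
- move_to(position, orientation): joint-space move of the TCP to a pose.
- move_linear(position, rotation=None, rate=150): straight line of the TCP; rotation=None keeps the orientation; rate is the mean speed in mm/s.
- set_joints(angles): joint-space move.
- set_gripper(opening): finger opening in mm; the grip force is fixed at half the most; returns when the fingers have stopped.
- hold(seconds).
- inverse_kinematics(position, orientation): joint angles nearest the present ones, or None.
- get_obs(): the state.
- grab_frame(name): name is "side" or "top"; returns a dict with "image" (384x512x3 uint8, red, green, blue), "fx", "fy", "cx", "cy" (pixels), "xyz" and "orientation" of the camera in the world. Camera axes: x right, y up, looking along -z (the intrinsics and any distortion apply to the point x, -y, -z); pixel columns grow to the right and rows downward; lengths in mm; the calibration is good to about 2 mm. A picture is of the moment at which its call begins. There is no depth.
A pose or a line that the arm cannot do raises MotionError and nothing moves.
- finish_job(): hands the job in; it is judged then, once.
The state is a dict: "clock": time; "joint_positions": joint angles; "joint_velocities": joint speeds; "joint_efforts": joint torques, N m; "eef_pos": TCP position; "orientation": TCP orientation; "force": force on the tool from outside, world axes, zero at the start; "ft_torque": the same for the moment, N m; "finger_gap": finger opening in mm; "grasp_force": force on a finger pad.
Only numpy, scipy, OpenCV 4.12 (cv2) and the standard library are available. Lean on these libraries where they do the work, as an engineer would, in place of code of your own. Each camera call takes 0.05 s, during which the arm holds its last target. There are 200 camera calls.

## Working session

There is one attempt and no reset: what is moved stays moved. The work goes in short steps, each a Python script; the robot and the scene stay as the last script left them, time stands still between calls to the robot, and variables do not carry over. Pictures are saved under pics/ and viewed, at most 10 in all, crops included, and the job is handed in when it is done.

```bash
mkdir -p pics; python3 - <<'E'
from rig import *
import cv2
for n in("top","side"):
    f=grab_frame(n);cv2.imwrite(f"pics/{n}0.png",f["image"][:,:,::-1]);print({k:v for k,v in f.items() if k!="image"})
o=get_obs();print(o["clock"],o["eef_pos"],o["orientation"],o["force"])
E
```

```text
{'fx': 446.31788922262564, 'fy': 446.31788922262564, 'cx': 257.43293408495, 'cy': 192.42594128170776, 'xyz': array([ 399.45664963,    3.19668939, 1402.37143491]), 'orientation': array([ 0.10450667,  0.01210174, -1.55517462])}
{'fx': 415.73985748238687, 'fy': 415.73985748238687, 'cx': 257.56264229635605, 'cy': 187.18411226111087, 'xyz': array([ 532.72436196, 1067.18333888,  902.6155923 ]), 'orientation': array([ 0.93937075, -0.00650824, -3.12505628])}
0.1 [ 211.63636466 -587.63551424  249.53243326] [-3.13999793e+00  1.93385903e-05  3.45816625e-01] [-0.0435814   0.13536992 -1.08495016]
```

View pics/top0.png

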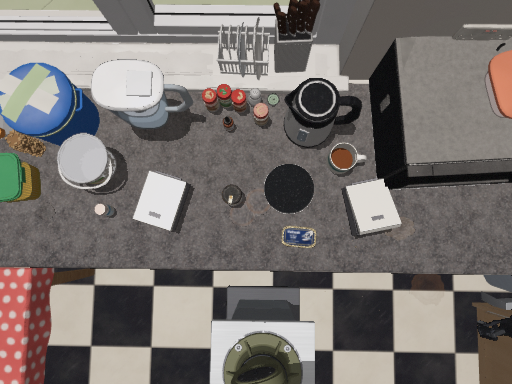

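View pics/side0.png

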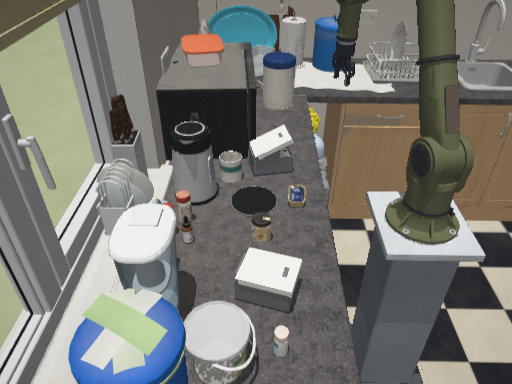

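```bash
cat > h.py <<'E'
from rig import *
import numpy as np, cv2
from scipy.spatial.transform import Rotation as R
def ray(f,u,v):
    d=np.array([(u-f["cx"])/f["fx"],-(v-f["cy"])/f["fy"],-1.])
    return np.array(f["xyz"]),R.from_euler("xyz",f["orientation"]).apply(d)
def plane(f,u,v,z):
    c,d=ray(f,u,v);return c+d*(z-c[2])/d[2]
def lid(f,box):
    """white blob in box -> its min-area rect corners and the dark mark's centroid inside it (pixels)"""
    x0,y0,x1,y1=box
    im=f["image"][y0:y1,x0:x1];h=im.min(axis=2)
    w=(h>165).astype(np.uint8)
    c=max(cv2.findContours(w,cv2.RETR_EXTERNAL,cv2.CHAIN_APPROX_NONE)[0],key=cv2.contourArea)
    m=np.zeros_like(w);cv2.drawContours(m,[cv2.convexHull(c)],-1,1,-1)
    m=cv2.erode(m,np.ones((7,7)))
    med=np.median(h[m>0])
    wt=np.where(m>0,np.clip(med-20-h.astype(float),0,None),0)
    ys,xs=np.nonzero(wt);ww=wt[ys,xs]
    return cv2.boxPoints(cv2.minAreaRect(c))+[x0,y0],np.array([(xs*ww).sum(),(ys*ww).sum()])/ww.sum()+[x0,y0],len(ww)
def tri(f,p,g,q):
    a,d=ray(f,*p);b,e=ray(g,*q)
    s=np.linalg.lstsq(np.c_[d,-e],b-a,rcond=None)[0]
    return (a+d*s[0]+b+e*s[1])/2,np.linalg.norm(a+d*s[0]-b-e*s[1])
E
python3 - <<'E'
from h import *
t=grab_frame("top");s=grab_frame("side")
for n,bt,bs,z in(("A",(335,170,412,245),(240,118,300,180),140),("B",(125,165,195,237),(228,242,308,312),92)):
    ct,mt,k=lid(t,bt);cs,ms,l=lid(s,bs)
    print(n,mt,k,ms,l,plane(t,*mt,z).round(1),plane(s,*ms,z).round(1),tri(t,mt,s,ms))
    print(np.array([plane(t,*c,92)[:2] for c in ct]).round(0).tolist())
a=[cv2.resize(t["image"][160:245,x:x+100],None,fx=4,fy=4) for x in(330,115)]
cv2.imwrite("pics/z.png",np.hstack(a)[:,:,::-1])
E
```

```text
A [377.07509473 217.20082673] 58 [279.87326549 134.57169288] 18 [ 466.3 -317.8  140. ] [ 466.7 -312.9  140. ] (array([ 466.40999051, -318.55984988,  136.8540086 ]), np.float64(0.026784274403998595))
[[559.0, -238.0], [599.0, -354.0], [454.0, -399.0], [415.0, -284.0]]
B [154.29674166 214.29868115] 53 [285.33870542 271.6673712 ] 53 [467.5 324.   92. ] [467.8 327.1  92. ] (array([467.63865812, 324.6144814 ,  89.33149187]), np.float64(0.030736671883424122))
[[455.0, 388.0], [601.0, 347.0], [565.0, 234.0], [421.0, 277.0]]
```

View pics/z.png

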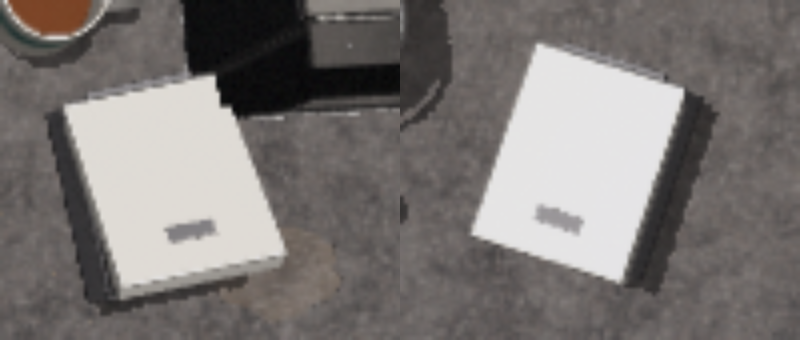

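```bash
cat >> h.py <<'E'
P=np.array([464.,-319.]);YAW=0.31;OFF=np.array([-70.,-110.])
def press():
    f0=get_obs()["force"][2]
    move_linear([*P,107],rate=25)
    z=107;f=0
    while f<8.5 and z>94:
        z-=1;move_linear([*P,z],rate=15);f=get_obs()["force"][2]-f0
        print(z,round(f,1),get_obs()["eef_pos"].round(1))
    move_linear([*P,107],rate=40);move_linear([*P,190],rate=120);print("rel",get_obs()["clock"])
    move_linear([*(P+OFF),200],rate=200)
def look(tag):
    t=grab_frame("top");s=grab_frame("side")
    cv2.imwrite(f"pics/{tag}.png",np.hstack([cv2.resize(t["image"][150:260,310:440],(400,338)),cv2.resize(s["image"][90:200,210:340],(400,338))])[:,:,::-1])
    print("look",get_obs()["clock"])
E
python3 - <<'E'
from h import *
set_gripper(0)
move_linear([*P,210],[np.pi,0,YAW],rate=250)
move_linear([*P,172],rate=100)
print(get_obs()["clock"],get_obs()["eef_pos"],get_obs()["force"])
press()
hold(1.2);look("p1")
print(get_obs()["eef_pos"])
E
```

```text
3.1333 [ 463.86972659 -319.32109407  172.07741273] [ 0.88004468 -0.109006   -0.41895732]
106 3.1 [ 464.1 -319.   106. ]
105 3.8 [ 464.1 -319.   105. ]
104 2.9 [ 464.  -319.   103.9]
103 2.9 [ 464.1 -319.   102.9]
102 10.9 [ 464.1 -319.   102.7]
rel 8.25
look 10.35
[ 393.98186532 -429.01672901  199.99446002]
```

View pics/p1.png

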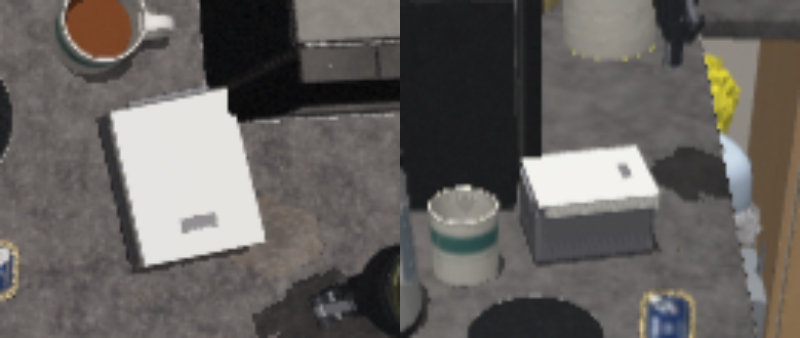

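The stop was felt at 10.9 N. About 2.5 s after release, the lid looks flat and shut: mark at crop (198,222) in the top view and (625,170) in the side view. I'll check the height with numbers.

```bash
python3 - <<'E'
from h import *
hold(1.5)
t=grab_frame("top");s=grab_frame("side")
for n,bt,bs in(("A",(335,170,412,245),(240,118,300,180)),("B",(125,165,195,237),(228,242,308,312))):
    _,mt,k=lid(t,bt);_,ms,l=lid(s,bs);print(n,mt,k,ms,l,tri(t,mt,s,ms))
look("p2");print(get_obs()["force"])
E
```

```text
A [374.0783848  221.93858161] 58 [282.56389452 145.06186613] 16 (array([ 454.53926029, -321.61354731,   89.61647488]), np.float64(0.7639775156950338))
B [154.29649805 214.30116732] 53 [285.34384184 271.6620358 ] 53 (array([467.62820939, 324.6109972 ,  89.34845747]), np.float64(0.03520153516341835))
look 12.05
[-0.47802746  0.62162632 -0.47623212]
```

View pics/p2.png

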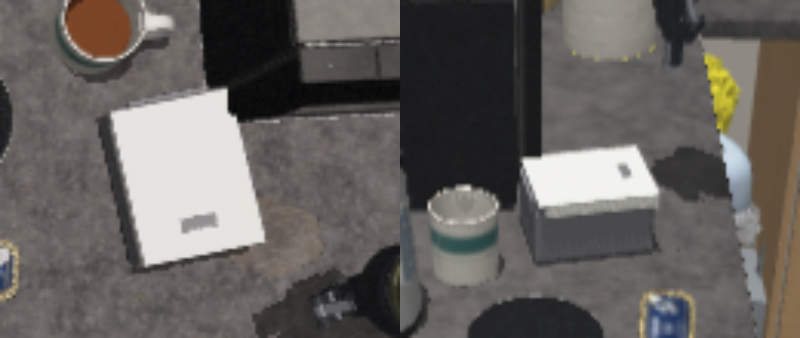

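The picture hasn't changed more than 4 s after release. Lid A's mark is at 89.6 mm and latched lid B's at 89.3 mm, so both are shut and the arm is clear.

```bash
python3 -c "
from rig import *
print(finish_job())"
```

```text
the job is handed in; nothing more can be done
None
```

I pressed the open lid down to its stop once; the latch caught on that first press, both boxes are shut, and the job is handed in with the arm clear at about 12 s.

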